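Set the buffet warmer's concentric heat and timer controls

TASK

The pie warmer has two controls on one axis. First turn the lower ring (heat) clockwise until it is fully home against its hidden stop, going by feel and without forcing the stop, and leave the upper knob (timer) as it stands meanwhile; then turn the upper knob back anticlockwise until its nose points at the index line on the deck, leaving the ring at its stop. Let go of the controls and leave the pies and dishes where they are.

Things in the scene. Friction and masses are not known exactly. Their poses are not given: they have to be found in the camera images.
- warmer: A low steel buffet warmer with a black glass top, 360 (x) x 340 x 60 mm, standing fast on the table; origin under its centre, x axis to its rear. Its controls stand on the front strip of the steel deck, nearest the robot.
- control_axis (a point): Point on the vertical axis shared by the two concentric controls, at the height of the deck (60 mm above the table); about 85 mm of deck around it is free. Its x axis looks to the warmer's rear; its -x axis points at the index line, a short dark line on the deck in front of the controls.
- heat_ring (a joint): The lower, outer control: grey ribbed ring with a small pointer bar on top, 58 mm in diameter, 3 to 27 mm above the deck. Angle in rad, growing clockwise from above; 0 to 0.15 at the start. Steady friction 0.15 N m; stays where left. Hidden stop somewhere in 0.5 to 1.45, set anew each time: over the last 0.12 rad resistance grows gently by 0.08 N m, then it is solid. Turning it does not carry the timer knob along.
- timer_knob (a joint): The upper, inner control: black bar-shaped knob, 34 x 13 mm, 31 to 53 mm above the deck, on a thin neck (4 mm gap above the ring). One end is its narrower nose, with a metal line on top. Angle in rad: 0 with the nose towards the index line, growing clockwise from above; 0.5 to 1.2 at the start. Turns very easily (0.03 N m), stays where left.
- timer_nose (a point): The nose end of the timer knob, 17 mm out from the control axis and 42 mm above the deck; it turns with the knob.
- plunger (a joint): Travel (m) of the small sprung plunger inside the housing, at 20 mm from the axis, that the heat ring presses when it is near its stop: 0 while the ring is short of it, 0.0025 when the ring is fully at its stop. Released, the ring stays there, as its friction holds the plunger in; turned back, the plunger comes out.
- stop_block (a joint): Slip (rad) of the stop in its clamp inside the housing: 0 normally. It slips, and does not come back, when the ring is forced against the stop with more than about 0.5 N m at the ring (0.35 N m beyond its friction).
- pie_a_mid (a point): A pie slice on a clear glass plate (144 mm across, 36 mm high) lying on the warmer's top, rear left; the point is at its middle. A bystander.
- pie_b_mid (a point): The same, on the warmer's top, rear right; the point is at its middle. A bystander.
- pie_c_mid (a point): The same, on the table to the left; the point is at its middle. A bystander.
- pie_d_mid (a point): The same, on the table to the right; the point is at its middle. A bystander.
- ramekin_mid (a point): A small white bowl, 66 mm across and 34 mm high, on the deck to one side of the controls, about 128 mm from their axis; the point is at its middle. A bystander.
- egg_cup_mid (a point): A steel egg cup, 42 mm across and 36 mm high, on the deck on the other side, about 128 mm from the axis; the point is at its middle. A bystander.

How it is judged (in metres and radians):
On the way, in this order (a step that is already met when the one before it is completed fails the run):
1. the heat ring is at its stop (plunger pressed in more than 1.0 of its 2.5 mm), the timer knob's nose still within 2.5 mm of where it was (value of joint plunger above 0.001 m and distance of timer_nose from where it was at the start of the episode below 0.0025 m), for 0.3 s.
2. the timer knob points at the index line within 0.14 rad, the ring still at its stop (value of joint plunger above 0.001 m and value of joint timer_knob between -0.14 and 0.14 rad), for 0.2 s.
At the end, for the whole second after the job is handed in: The heat ring is at its stop (plunger in by more than 1.0 of 2.5 mm), the timer knob's nose points at the index line within 0.14 rad (8 degrees), the stop has not slipped by more than 0.03 rad, the pies and dishes are within 20 mm of where they were, and the gripper has let go (all of step 2); the robot touches nothing.
It fails at once if the heat ring's stop is forced (it slips by more than 0.03 rad) (value of joint stop_block above 0.03 rad).
It fails at once if a pie or dish is moved by more than 20 mm (distance of any of pie_a_mid, pie_b_mid, pie_c_mid, pie_d_mid, ramekin_mid, egg_cup_mid from where it was at the start of the episode above 0.02 m).
It also fails if it takes over 64 s, if anything falls off the work surface, if the arm or the gripper's body presses on something with over 40 N, if the wrist force passes 120 N, or if a joint passes its speed limit or range.

ROBOT

A 6-joint arm with a two-finger parallel gripper is mounted at the origin on the work surface. World frame = base frame: x ahead of the robot, y to its left, z up, the work surface at z = 0. Lengths are in mm, angles in degrees, forces in N, time in s.
With the tool pointing down it reaches from about 350 to 850 mm from the base axis. Payload 8.1 kg.
Tool frame: the origin (TCP) lies between the finger pads; the fingertips stand 11 mm ahead of it and the grasp point (between the pads) lies 8 mm behind it; z points along the fingers, y is the line along which they close (so a half turn about z gives the same grasp; the last joint's range is limited). The gripper opens to 85 mm and grips with 20 to 120 N. Pads are 22 mm wide; open, the fingers measure 114 mm over their backs; the gripper's body (76 mm by 85 mm) begins 54 mm behind the grasp point. The pads swing forward as they close: fully open they stand 13 mm farther back than shut.
Start: joints at [-4.893, 7.471, 85.268, -0, 87.261, -4.893], TCP at [600.004, 0.022, 242.292] pointing down, gripper open.
Joint ranges: [-169.43, 169.43], [-51.17, 129.36], [1.28, 143.12], [-76.62, 256.62], [0, 156.53], [-152.29, 152.29]. Speed limits (degrees/s): [136.94, 136.94, 159.86, 180, 180, 180].

INTERFACE

Orientations are given as [roll, pitch, yaw] about the fixed x, y, z axes, in that order (R = Rz(yaw) Ry(pitch) Rx(roll)).
In Python, from bench import r, snapshot, get_calibration gives the robot as it stands.
- The arm moves only by the tool step_arm, never from a script. Its argument "rows" is a list of rows, each a list of 2 entries, a list of its own where there are three numbers: the shift along the tool's x, y, z in mm, then the turn about the tool's z in degrees. In form: [[[tx, ty, tz], yaw], ...]. A call has 1 to 12 rows; each row is the pose to reach, as a shift and turn from the pose commanded when the call began, along the tool's axes at that moment; what a row does not reach only later rows make up. A row lasts 1/10 s, in which the tool goes at most 50 mm and 8.59 degrees, less where a joint would pass 70% of its speed; a pose out of reach is approached as far as the arm can. A call with a gripper value outside its range is refused whole. "fingers" is the opening, from 0 (shut) to 1 (fully open), set as the call begins (left out, the last holds). The fingers move at their own pace and stop on an object; "squeeze" is the grip in N (left out, the last holds). Time passes only in rows, so rows that repeat a pose let the fingers close. It gives the time, the measured TCP pose, the force, the opening and the grip force at its end, in the units of the state.
- r.sense(): the state, without advancing time (a new reading comes with each control period).
- snapshot(name): name is "scene" or "side" or "wrist"; returns the picture (400x640x3 uint8, blue, green, red); there is no depth.
- get_calibration(name): a dict with "fovy" (degrees; the focal length in pixels is half the picture's height over the tangent of half this angle, whatever the lens; pixels are square), "cx", "cy" (the principal point, pixels), "dist" ([k1, k2, p1, p2, k3] as OpenCV has them; the pictures are not rectified), "eye" and "orientation" of the camera in the world. Camera axes: x right, y up, looking along -z (the intrinsics and any distortion apply to the point x, -y, -z); pixel columns grow to the right and rows downward; lengths in mm; the calibration is good to about 2 mm. A picture is of the moment at which its call begins: read the wrist's pose just before it. get_calibration takes no time and is no camera call; for the wrist camera it gives the pose at the moment of the call.
- r.hand_in(): hands the job in; it is judged then, once.
The state is a dict: "time": time; "joint_pos": joint angles; "qd": joint speeds; "joint_efforts": joint torques, N m; "tool_pos": TCP position; "tcp_rot": TCP orientation; "ft_force": force on the tool from outside, world axes, zero at the start; "wrist_torque": the same for the moment, N m; "finger_gap": finger opening in mm; "grip_force": force on a finger pad.
Only numpy, scipy, OpenCV 4.12 (cv2) and the standard library are available. Lean on these libraries where they do the work, as an engineer would, in place of code of your own. Each camera call takes 0.05 s, during which the arm holds its last target. There are 200 camera calls.

## Working session

There is one attempt and no reset: what is moved stays moved. The work goes in short steps, Python scripts to look and compute and a tool call to move; the robot and the scene stay as the last step left them, time stands still between calls to the robot, and variables do not carry over. Pictures are saved under pics/ and viewed, at most 10 in all, crops included, and the job is handed in when it is done.

Besides the shell and the picture viewer there is one more tool, called after "Emit:" as name(argument=value, ...) on one line, values as JSON. step_arm: Moves the arm, as the interface text tells. Its arguments: {"type":"object","properties":{"rows":{"type":"array"},"fingers":{"type":"number"},"squeeze":{"type":"number"}},"required":["rows"]}

```bash
mkdir -p pics; cat > h.py <<'E'
import numpy as np, cv2
from bench import r, snapshot, get_calibration
from scipy.spatial.transform import Rotation as R
def rot(o):
    o=np.array(o,float)
    return o if o.shape==(3,3) else R.from_euler('xyz',o,degrees=True).as_matrix()
def ray(c,px):
    f=200/np.tan(np.radians(c['fovy'])/2);K=np.array([[f,0,c['cx']],[0,f,c['cy']],[0,0,1]])
    u=cv2.undistortPoints(np.array(px,float).reshape(-1,1,2),K,np.array(c['dist'],float)).reshape(-1,2)
    d=np.c_[u[:,0],-u[:,1],-np.ones(len(u))]@rot(c['orientation']).T
    return np.array(c['eye'],float),d
def onz(c,px,z):
    e,d=ray(c,px); return e+d*((z-e[2])/d[:,2])[:,None]
def proj(c,P):
    f=200/np.tan(np.radians(c['fovy'])/2);K=np.array([[f,0,c['cx']],[0,f,c['cy']],[0,0,1]])
    p=(np.atleast_2d(P)-np.array(c['eye']))@rot(c['orientation']); p=p*[1,-1,-1]
    return cv2.projectPoints(p,np.zeros(3),np.zeros(3),K,np.array(c['dist'],float))[0].reshape(-1,2)
E
python3 - <<'E'
from h import *
s=r.sense();print(s)
for n in('scene','wrist'):
    c=get_calibration(n);print(n,c);cv2.imwrite(f'pics/{n}0.png',snapshot(n))
E
```

```text
{'time': 0.0, 'joint_pos': array([-4.89152574e+00,  7.51455478e+00,  8.53292410e+01, -1.27760799e-04,
        8.72613043e+01, -4.89282854e+00]), 'qd': array([ 0.05401378, -0.12401538,  0.01097894,  0.11081537, -0.10457867,
        0.06316926]), 'joint_efforts': array([-1.90700346e-03, -5.69404185e+01, -5.00557995e+01, -2.19391650e-04,
        1.44415747e-02,  7.24149572e-05]), 'tool_pos': array([5.99473881e+02, 8.26394899e-02, 2.41250545e+02]), 'tcp_rot': array([-1.79895272e+02, -8.83707616e-03,  9.00013010e+01]), 'ft_force': array([ 0.0541203 , -0.79660031, -0.20674904]), 'wrist_torque': array([-0.00056976,  0.01451061, -0.00324531]), 'grip_force': 0.0, 'finger_gap': 85.19388436790265}
scene {'fovy': 51.259962578542996, 'cx': 316.6344726527958, 'cy': 197.5945618405695, 'dist': array([-0.02037908,  0.        ,  0.        ,  0.        ,  0.        ]), 'eye': array([1252.42661562, -179.02523542, 1098.06971046]), 'orientation': array([33.76886844, -0.9036034 , 76.84789987])}
wrist {'fovy': 70.12959965483597, 'cx': 313.20065885376107, 'cy': 200.81697458043175, 'dist': array([-0.00699223,  0.        ,  0.        ,  0.        ,  0.        ]), 'eye': array([600.11835775,  68.99605661, 372.58882619]), 'orientation': array([-1.58147941e+01,  1.02590220e-01, -3.66070930e-03])}
```

View pics/scene0.png

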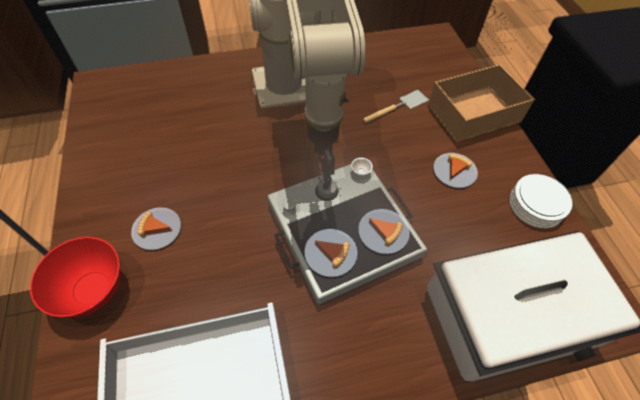

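View pics/wrist0.png

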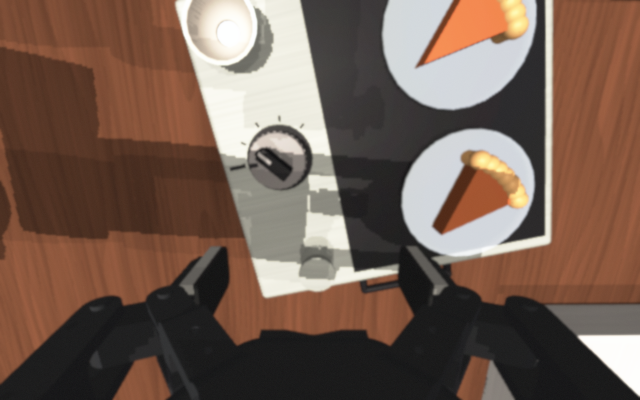

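The scene view shows the warmer ahead of the arm. In the wrist view the controls are at about (278,157) with the index line at (238,167), the ramekin at (222,28) and the egg cup at (317,262). Image right is +x and image up is +y.

```bash
python3 - <<'E'
from h import *
im=cv2.imread('pics/wrist0.png');c=get_calibration('wrist')
cv2.imwrite('pics/crop0.png',cv2.resize(im[105:215,205:345],None,fx=5,fy=5,interpolation=cv2.INTER_CUBIC))
print(onz(c,[[279,157]],87),onz(c,[[238,167]],60),onz(c,[[317,262],[222,28]],90))
E
```

```text
[[565.50415747  33.5535308   87.        ]] [[516.56462734  19.21265621  60.        ]] [[603.839097   -80.90808746  90.        ]
 [519.16954475 147.45627486  90.        ]]
```

View pics/crop0.png

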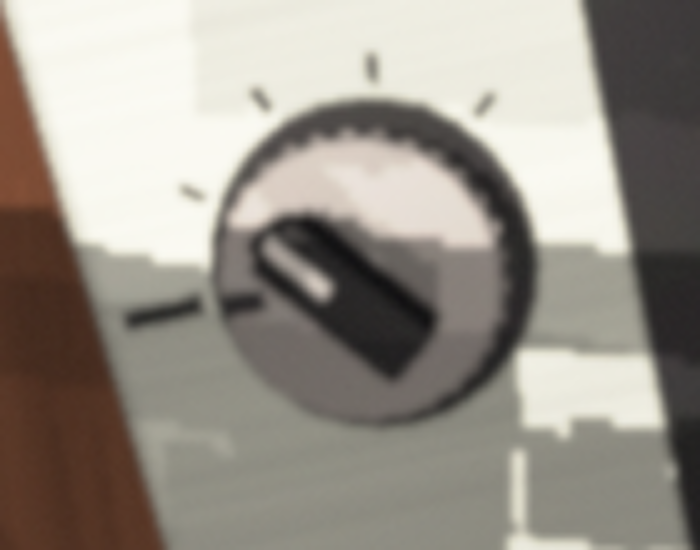

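The crop shows the ring's top face centred near wrist pixel (277,160). The index line runs from (230.6,169) to (245,165.6), the ring pointer is just inside it, and the knob nose is up-left at about (258,153). I'll move closer for a finer measurement.

Emit:
step_arm(rows=[[[7,-12,27],0],[[14,-24,54],0],[[20,-35,80],0],[[20,-35,80],0],[[20,-35,80],0]])

```text
time: 0.6
tool_pos: [564.8, 20.0, 162.3]
tcp_rot: [-179.9, 0.0, 90.0]
ft_force: [0.6, 0.5, 0.9]
finger_gap: 85.4
grip_force: 0.0
```

```bash
python3 - <<'E'
from h import *
import json
c=get_calibration('wrist');im=snapshot('wrist');cv2.imwrite('pics/wrist1.png',im)
json.dump({k:np.array(v).tolist() for k,v in c.items()},open('c1.json','w'))
s=r.sense();print(s['tool_pos'],s['tcp_rot'],c['eye'],proj(c,[[565,33,87]]))
u,v=proj(c,[[565,33,87]])[0].astype(int)
x0,y0=max(u-90,0),max(v-75,0);print(x0,y0)
cv2.imwrite('pics/crop1.png',cv2.resize(im[y0:y0+150,x0:x0+180],None,fx=4,fy=4,interpolation=cv2.INTER_CUBIC))
E
```

```text
[566.01838352  19.76986316 163.69188672] [1.79903193e+02 1.39140234e-02 9.00028320e+01] [565.31881294  88.94433498 293.6097574 ] [[313.04017949 197.44921836]]
223 122
```

View pics/crop1.png

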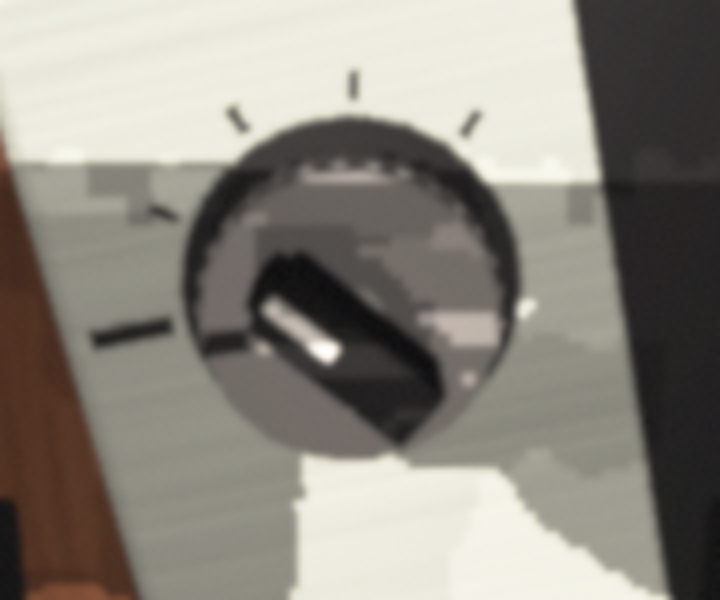

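This closer crop (×4, offset 223,122) shows the ring face spanning x 200–503 and y 168–458. The index line runs (95,340)–(168,325), the radial ticks are clear, and the knob's metal line runs (268,308)–(333,352).

```bash
cat > m.py <<'E'
from h import *
import json
c=json.load(open('c1.json'))
P=lambda L,z: onz(c,[[x/4+222.6,y/4+121.6] for x,y in L],z)[:,:2]
T=[[(230,108),(245,130)],[(354,72),(353,98)],[(478,112),(463,135)],[(153,207),(175,217)],[(95,340),(168,325)]]
A=[];b=[]
for t in T:
    p=P(t,60);d=p[1]-p[0];n=np.array([-d[1],d[0]])/np.linalg.norm(d);A.append(n);b.append(n@p[0]);print(p[0],np.degrees(np.arctan2(*(-d)[::-1])))
x=np.linalg.lstsq(np.array(A),np.array(b),rcond=None)[0];print('axis ticks',x,np.array(A)@x-b)
for t in T: print('r',np.linalg.norm(P(t,60)-x,axis=1))
q=P([(200,313),(503,313),(352,168),(352,458)],87);print('ring top',q,(q[0]+q[1])[0]/2,(q[2]+q[3])[1]/2)
q=P([(575,0),(668,600)],60);d=q[1]-q[0];print('edge dir',np.degrees(np.arctan2(*d[::-1])))
q=P([(268,308),(333,352)],113);d=q[0]-q[1];print('knob line',q,np.degrees(np.arctan2(*d[::-1])))
q=P([(205,345),(245,341)],88);print('ptr',q)
E
python3 m.py
```

```text
[538.2592164  66.6873365] 123.37687078575408
[563.39511243  73.84066038] 87.65326452914444
[588.52183681  65.90181268] 57.73731728570926
[521.64429451  46.38593308] 154.81674714318996
[507.76287348  17.53043639] -168.01234518949528
axis ticks [562.81544872  28.02009555] [-0.76636509  1.29702839 -1.51624533  0.8987438  -1.17356648]
r [45.80572092 40.50326706]
r [45.82423127 40.67121237]
r [45.7803766 40.2959396]
r [45.08179153 40.13953648]
r [56.04301018 39.87782344]
ring top [[534.54204969  31.11136797]
 [591.58577785  31.14153524]
 [563.22408376  58.48677732]
 [563.09653955   1.72094309]] 563.0639137687662 30.10386020332634
edge dir -78.02593477337183
knob line [[549.62909075  39.24840311]
 [560.26184353  31.67127594]] 144.52551451805596
ptr [[535.39322236  25.11532658]
 [542.97262252  25.90987119]]
```

Every check agrees: tick radii are equal (about 40.3 mm), the ring measures about 57 mm, and the warmer yaw is about 12° from both the index line and the glass edge. The axis is at about (563, 29). The knob is at about 0.83 rad and the ring at about 0.06. I'll descend open around the ring, then close gently.

Emit:
step_arm(rows=[[[9.3,-1.8,0],0],[[9.3,-1.8,20],0],[[9.3,-1.8,40],0],[[9.3,-1.8,60],0],[[9.3,-1.8,75],0],[[9.3,-1.8,84],0],[[9.3,-1.8,84],0],[[9.3,-1.8,84],0]], fingers=1)

```text
time: 1.45
tool_pos: [563.8, 29.4, 79.1]
tcp_rot: [179.9, 0.0, 90.0]
ft_force: [0.1, -0.4, -0.1]
finger_gap: 85.2
grip_force: 0.0
```

Emit:
step_arm(rows=[[[0,0,0],0],[[0,0,0],0],[[0,0,0],0],[[0,0,0],0],[[0,0,0],0],[[0,0,0],0],[[0,0,0],0]], fingers=0.6, squeeze=20)

```text
time: 2.15
tool_pos: [562.6, 29.3, 79.3]
tcp_rot: [-179.9, 0.0, 90.0]
ft_force: [-8.2, -0.4, 7.3]
finger_gap: 56.9
grip_force: 20.6
```

```bash
cat > f.py <<'E'
from h import *
s=r.sense()
for k in('time','tool_pos','tcp_rot','ft_force','wrist_torque','finger_gap','grip_force'):print(k,np.round(s[k],3))
E
python3 f.py
```

```text
time 2.15
tool_pos [562.55   29.323  79.267]
tcp_rot [-1.79919e+02  4.00000e-03  9.00070e+01]
ft_force [-8.233 -0.401  7.31 ]
wrist_torque [-0.028  1.231 -0.003]
finger_gap 56.935
grip_force 20.591
```

Emit:
step_arm(rows=[[[0,-0.4,0],0],[[0,-0.8,0],0],[[0,-0.8,0],2],[[0,-0.8,0],4],[[0,-0.8,0],6],[[0,-0.8,0],6]])

```text
time: 2.75
tool_pos: [562.4, 29.3, 79.3]
tcp_rot: [180.0, 0.0, 83.9]
ft_force: [-5.6, 1.0, 6.1]
finger_gap: 57.5
grip_force: 20.6
```

```bash
python3 f.py
```

```text
time 2.75
tool_pos [562.42   29.305  79.29 ]
tcp_rot [1.79993e+02 3.00000e-03 8.39270e+01]
ft_force [-5.591  1.024  6.142]
wrist_torque [-0.04   0.703 -0.13 ]
finger_gap 57.481
grip_force 20.563
```

```bash
cat > g.py <<'E'
from h import *
L=[]
for i in range(4):
    s=r.sense();L.append(np.r_[s['time'],s['tool_pos'],s['tcp_rot'][2],s['ft_force'],s['wrist_torque'],s['finger_gap']]);snapshot('wrist')
L=np.array(L);print('t %.2f pos %s yaw %.2f F %s T %s gap %.1f | tz'%(L[-1,0],L[:,1:4].mean(0).round(2),L[:,4].mean(),L[:,5:8].mean(0).round(1),L[:,8:11].mean(0).round(3),L[:,11].mean()),L[:,10].round(3))
E
python3 g.py
```

```text
t 2.90 pos [562.42  29.31  79.29] yaw 83.97 F [-4.9  0.3  6. ] T [-0.038  0.704 -0.121] gap 57.1 | tz [-0.13  -0.088 -0.143 -0.122]
```

Emit:
step_arm(rows=[[[0,-0.3,0],2],[[0,-0.6,0],4],[[0,-0.6,0],6],[[0,-0.6,0],8],[[0,-0.6,0],8]])

```text
time: 3.45
tool_pos: [562.3, 29.3, 79.3]
tcp_rot: [179.9, -0.0, 76.0]
ft_force: [-2.9, -0.3, 6.3]
finger_gap: 57.0
grip_force: 20.9
```

```bash
python3 g.py
```

```text
t 3.60 pos [562.33  29.31  79.3 ] yaw 76.02 F [-3.  -0.   6.2] T [-0.022  0.425 -0.139] gap 56.9 | tz [-0.147 -0.098 -0.179 -0.134]
```

Emit:
step_arm(rows=[[[0,0,0],1.5],[[0,0,0],3],[[0,0,0],3]])

```text
time: 3.95
tool_pos: [562.3, 29.3, 79.3]
tcp_rot: [179.9, -0.0, 73.0]
ft_force: [-2.7, -0.7, 6.2]
finger_gap: 57.0
grip_force: 21.0
```

```bash
python3 g.py
```

```text
t 4.10 pos [562.33  29.3   79.3 ] yaw 73.04 F [-2.6 -0.3  6.4] T [-0.05   0.459 -0.133] gap 57.1 | tz [-0.11  -0.2   -0.15  -0.072]
```

```bash
sed -i 's/range(4)/range(8)/' g.py
```

Emit:
step_arm(rows=[[[0,0,0],1.5],[[0,0,0],3],[[0,0,0],5],[[0,0,0],5]])

```text
time: 4.55
tool_pos: [562.3, 29.3, 79.3]
tcp_rot: [179.9, -0.0, 68.0]
ft_force: [-3.2, -0.1, 5.4]
finger_gap: 57.4
grip_force: 21.0
```

```bash
python3 g.py; python3 - <<'E'
from h import *
im=snapshot('wrist');cv2.imwrite('pics/w2.png',im)
E
```

```text
t 4.90 pos [562.31  29.32  79.3 ] yaw 68.04 F [-2.7 -0.2  6.2] T [-0.036  0.447 -0.146] gap 57.2 | tz [-0.135 -0.085 -0.205 -0.136 -0.177 -0.079 -0.173 -0.181]
```

View pics/w2.png

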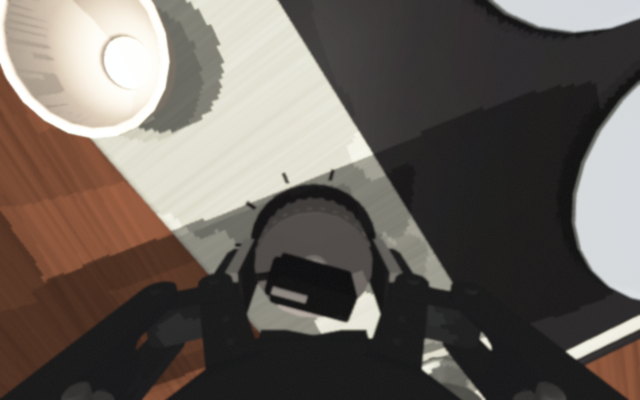

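The ring sits between the pads at about (315,260). The knob's metal line (273,290)–(307,298) still reads about 144° in world axes, so the knob is undisturbed. I'll continue by feel.

Emit:
step_arm(rows=[[[0,0,0],1.5],[[0,0,0],3],[[0,0,0],4],[[0,0,0],4]])

```text
time: 5.4
tool_pos: [562.3, 29.3, 79.3]
tcp_rot: [179.9, -0.0, 64.0]
ft_force: [-2.0, 0.1, 6.5]
finger_gap: 57.0
grip_force: 21.0
```

```bash
python3 g.py
```

```text
t 5.75 pos [562.31  29.31  79.3 ] yaw 64.05 F [-2.9 -0.3  6.5] T [-0.047  0.46  -0.102] gap 57.2 | tz [-0.09  -0.092 -0.098 -0.125 -0.139 -0.099 -0.096 -0.08 ]
```

Emit:
step_arm(rows=[[[0,0,0],1.5],[[0,0,0],3],[[0,0,0],4],[[0,0,0],4]])

```text
time: 6.2
tool_pos: [562.3, 29.3, 79.3]
tcp_rot: [179.9, -0.0, 60.0]
ft_force: [-3.4, -0.4, 6.6]
finger_gap: 57.1
grip_force: 21.0
```

```bash
python3 g.py
```

```text
t 6.55 pos [562.3  29.3  79.3] yaw 60.06 F [-3.1 -0.6  6.2] T [-0.077  0.49  -0.078] gap 57.2 | tz [-0.069 -0.099 -0.069 -0.053 -0.093 -0.08  -0.105 -0.056]
```

```bash
sed -i "s/s\['finger_gap'\]\])/s['finger_gap'],s['joint_efforts'][5]])/; s/print('t/print('j6',L[:,12].round(3));print('t/" g.py; python3 g.py
```

```text
j6 [-0.066 -0.066 -0.066 -0.066 -0.066 -0.066 -0.066 -0.066]
t 6.95 pos [562.3   29.29  79.3 ] yaw 60.06 F [-2.9 -0.4  6.2] T [-0.044  0.476 -0.052] gap 57.2 | tz [-0.047 -0.005 -0.076 -0.075 -0.078 -0.018 -0.035 -0.078]
```

Emit:
step_arm(rows=[[[0,0,0],1.5],[[0,0,0],3],[[0,0,0],4]])

```text
time: 7.3
tool_pos: [562.3, 29.3, 79.3]
tcp_rot: [179.9, -0.0, 56.0]
ft_force: [-3.6, 0.5, 5.5]
finger_gap: 57.3
grip_force: 21.0
```

```bash
python3 g.py
```

```text
j6 [ 0.017  0.013  0.314  0.065 -0.016 -0.032 -0.034 -0.033]
t 7.65 pos [562.27  29.29  79.3 ] yaw 56.04 F [-3.  -0.1  6.4] T [-0.084  0.478  0.037] gap 57.3 | tz [ 0.198  0.178 -0.025 -0.002 -0.035  0.013 -0.004 -0.022]
```

Emit:
step_arm(rows=[[[0,0,0],0.3],[[0,0,0],0.6],[[0,0,0],0.9],[[0,0,0],1.2],[[0,0,0],1.5],[[0,0,0],1.8],[[0,0,0],2.1],[[0,0,0],2.4]])

```text
time: 8.5
tool_pos: [562.2, 29.3, 79.3]
tcp_rot: [179.9, -0.0, 53.7]
ft_force: [-3.3, -0.7, 5.9]
finger_gap: 57.2
grip_force: 21.1
```

```bash
sed -i 's/range(8)/range(5)/' g.py;python3 g.py
```

```text
j6 [0.203 0.228 0.314 0.245 0.222]
t 8.70 pos [562.25  29.26  79.29] yaw 53.68 F [-3.1 -1.   6.4] T [-0.084  0.487  0.219] gap 57.2 | tz [0.256 0.213 0.193 0.203 0.232]
```

Emit:
step_arm(rows=[[[0,0,0],0.15],[[0,0,0],0.3],[[0,0,0],0.45],[[0,0,0],0.6]])

```text
time: 9.15
tool_pos: [562.2, 29.2, 79.3]
tcp_rot: [179.9, -0.0, 53.1]
ft_force: [-3.3, -1.4, 6.1]
finger_gap: 57.3
grip_force: 21.1
```

```bash
python3 g.py
```

```text
j6 [0.284 0.297 0.325 0.29  0.28 ]
t 9.35 pos [562.24  29.24  79.29] yaw 53.09 F [-3.5 -0.8  6.6] T [-0.106  0.532  0.31 ] gap 57.2 | tz [0.344 0.345 0.309 0.247 0.308]
```

Emit:
step_arm(rows=[[[0,0,0],0.15],[[0,0,0],0.3],[[0,0,0],0.45],[[0,0,0],0.6]])

```text
time: 9.8
tool_pos: [562.2, 29.2, 79.3]
tcp_rot: [179.9, -0.0, 52.5]
ft_force: [-2.9, -1.3, 7.5]
finger_gap: 56.7
grip_force: 21.1
```

```bash
python3 g.py
```

```text
j6 [0.311 0.324 0.352 0.318 0.308]
t 10.00 pos [562.24  29.23  79.3 ] yaw 52.49 F [-3.  -0.7  6.7] T [-0.13   0.503  0.359] gap 57.0 | tz [0.363 0.39  0.321 0.348 0.373]
```

```bash
python3 - <<'E'
from h import *
import json
c=get_calibration('wrist');json.dump({k:np.array(v).tolist() for k,v in c.items()},open('c2.json','w'))
im=snapshot('wrist');cv2.imwrite('pics/w3.png',im)
print(proj(c,[[562.5,29.2,87]]))
a=cv2.imread('pics/w2.png')[175:335,225:395];b=im[175:335,225:395]
cv2.imwrite('pics/w3c.png',cv2.convertScaleAbs(cv2.resize(np.hstack([a,b]),None,fx=2.3,fy=3.4,interpolation=cv2.INTER_CUBIC)if 0 else cv2.resize(np.vstack([b]),None,fx=3.5,fy=3.5,interpolation=cv2.INTER_CUBIC),alpha=1.8))
E
```

```text
[[312.99467674 268.52750018]]
```

View pics/w3c.png

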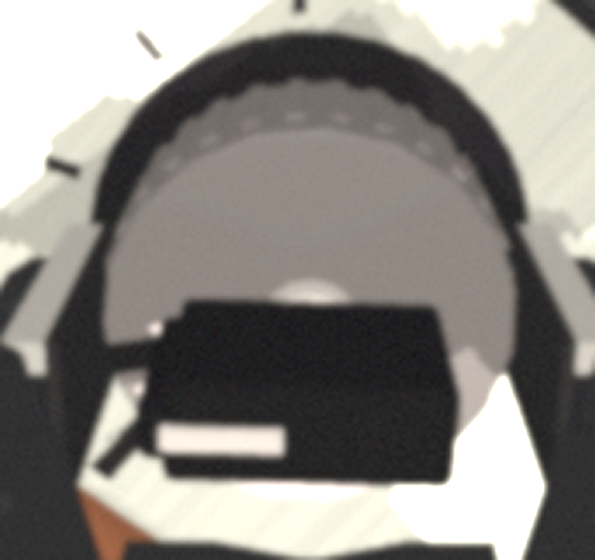

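The pointer bar shows at crop (105,360)–(155,352), the knob line at (157,438)–(285,442), and the index line at lower left. Next I'll compute angles.

```bash
cat > a.py <<'E'
from h import *
import json
c=json.load(open('c2.json'))
P=lambda L,z: onz(c,[[x/3.5+224.6,y/3.5+174.6] for x,y in L],z)[:,:2]
k=P([(157,438),(285,442)],113);d=k[0]-k[1];print('knob',k,np.degrees(np.arctan2(d[1],d[0])))
q=P([(105,360),(155,352)],88);ax=np.array([562.5,29.2])
f=P([(105,320),(515,320)],87);print('face',f,f.mean(0))
for p in q: print('ptr',p,np.degrees(np.arctan2(*(p-ax)[::-1])))
d=q[0]-q[1];print(np.degrees(np.arctan2(d[1],d[0])))
E
python3 a.py
```

```text
knob [[549.29684566  40.29810259]
 [560.43460942  31.07751988]] 140.3797779059759
face [[540.98804609  47.42801694]
 [585.78855885  12.9703064 ]] [563.38830247  30.19916167]
ptr [537.47626454  43.05342735] 151.03058265017737
ptr [543.76391465  39.79197137] 150.51945256989345
152.5838579070283
```

Emit:
step_arm(rows=[[[0,0,0],0.1],[[0,0,0],0.2],[[0,0,0],0.3],[[0,0,0],0.4]])

```text
time: 10.5
tool_pos: [562.3, 29.2, 79.3]
tcp_rot: [179.9, -0.0, 52.1]
ft_force: [-2.6, -1.3, 6.4]
finger_gap: 57.1
grip_force: 21.1
```

```bash
python3 g.py
```

```text
j6 [0.348 0.356 0.371 0.343 0.337]
t 10.70 pos [562.24  29.22  79.3 ] yaw 52.09 F [-3.3 -0.8  6.5] T [-0.147  0.498  0.336] gap 57.2 | tz [0.315 0.356 0.335 0.342 0.333]
```

Emit:
step_arm(rows=[[[0,0,0],-0.25],[[0,0,0],-0.5],[[0,0,0],-0.75],[[0,0,0],-1.0]])

```text
time: 11.15
tool_pos: [562.3, 29.3, 79.3]
tcp_rot: [179.9, -0.0, 53.1]
ft_force: [-2.9, -0.5, 7.1]
finger_gap: 57.1
grip_force: 21.1
```

```bash
python3 g.py
```

```text
j6 [0.129 0.108 0.042 0.099 0.117]
t 11.35 pos [562.26  29.25  79.31] yaw 53.08 F [-3.2 -0.4  6.8] T [-0.09   0.503  0.093] gap 57.2 | tz [0.037 0.056 0.136 0.116 0.12 ]
```

Emit:
step_arm(rows=[[[0,0,0],0.25],[[0,0,0],0.5],[[0,0,0],0.75],[[0,0,0],1.0]])

```text
time: 11.8
tool_pos: [562.2, 29.2, 79.3]
tcp_rot: [179.9, -0.0, 52.1]
ft_force: [-3.8, -1.9, 7.3]
finger_gap: 57.2
grip_force: 21.1
```

```bash
python3 g.py
```

```text
j6 [0.294 0.315 0.381 0.324 0.306]
t 12.00 pos [562.23  29.23  79.29] yaw 52.08 F [-3.2 -1.1  6.6] T [-0.147  0.543  0.329] gap 57.2 | tz [0.382 0.33  0.252 0.311 0.372]
```

Steady torque is about 0.33 N m, above the 0.23 maximum from friction and ramp, and below the 0.5 limit. The ring is at its solid stop. I'll unload the twist, let go and rise.

Emit:
step_arm(rows=[[[0,0,0],-0.25],[[0,0,0],-0.5],[[0,0,0],-0.75],[[0,0,0],-1.0],[[0,0,0],-1.0]])

```text
time: 12.55
tool_pos: [562.3, 29.2, 79.3]
tcp_rot: [179.9, -0.0, 53.1]
ft_force: [-3.4, -0.7, 5.4]
finger_gap: 57.1
grip_force: 21.1
```

```bash
python3 g.py
```

```text
j6 [0.042 0.099 0.117 0.121 0.121]
t 12.75 pos [562.24  29.25  79.29] yaw 53.08 F [-2.8 -1.   6.3] T [-0.11   0.499  0.112] gap 57.2 | tz [0.154 0.02  0.043 0.2   0.141]
```

Emit:
step_arm(rows=[[[0,0,0],0],[[0,0,0],0],[[0,0,0],0],[[0,0,0],0],[[0,0,0],0],[[0,0,-10],0],[[0,0,-30],0],[[0,0,-55],0],[[0,0,-80],0],[[0,0,-80],0],[[0,0,-80],0]], fingers=1)

```text
time: 13.9
tool_pos: [562.6, 29.3, 159.7]
tcp_rot: [179.9, -0.1, 53.0]
ft_force: [0.4, -0.1, -0.2]
finger_gap: 85.5
grip_force: 0.0
```

```bash
python3 - <<'E'
from h import *
import json
c=get_calibration('wrist');json.dump({k:np.array(v).tolist() for k,v in c.items()},open('c3.json','w'))
im=snapshot('wrist');cv2.imwrite('pics/w4.png',im)
u,v=proj(c,[[562.3,29.2,87]])[0].astype(int);x0,y0=u-75,v-65;print(x0,y0,r.sense()['tool_pos'])
cv2.imwrite('pics/w4c.png',cv2.convertScaleAbs(cv2.resize(im[y0:y0+140,x0:x0+150],None,fx=4,fy=4,interpolation=cv2.INTER_CUBIC),alpha=1.5))
E
```

```text
237 150 [561.74410759  29.38672688 158.37423372]
```

View pics/w4c.png

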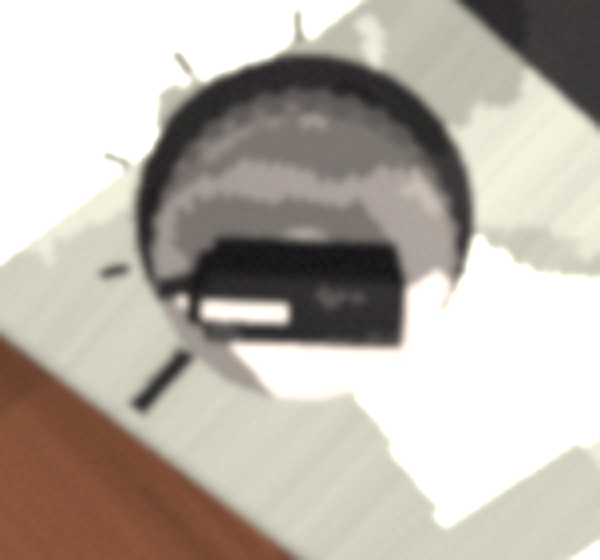

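The knob line runs (202,308)–(290,314), the pointer about (162,294)–(195,284), and the index line (140,405)–(185,357). Computing angles again.

```bash
python3 - <<'E'
from h import *
import json
c=json.load(open('c3.json'))
P=lambda L,z: onz(c,[[x/4+236.6,y/4+149.6] for x,y in L],z)[:,:2]
an=lambda q:np.degrees(np.arctan2(*(q[0]-q[1])[::-1]))%360
k=P([(202,308),(290,314)],113);print('knob',k,an(k))
k=P([(160,345),(408,346)],113);
i=P([(140,405),(185,357)],60);print('index',i,an(i))
q=P([(162,294),(195,284)],88);print('ptr',q,an(q))
for ax in([562.3,29.2],[563,30]): print(an(np.array([q.mean(0),ax])),an(np.array([i.mean(0),ax])))
E
```

```text
knob [[549.6332175   40.33997874]
 [560.68495628  30.65797669]] 138.77964887245335
index [[508.21656507  17.52710273]
 [523.3538771   20.49085132]] 191.07786010117957
ptr [[537.70639633  40.92081235]
 [543.9402902   38.72791473]] 160.6196511838477
153.6786945257357 192.35779452675823
156.10643147982088 193.10437409444472
```

Emit:
step_arm(rows=[[[0,0,0],-8],[[0,0,0],-16],[[0,0,0],-24],[[0,0,0],-32],[[0,0,0],-40],[[0,0,0],-48],[[0,0,0],-56],[[0,0,0],-64],[[0,0,0],-72],[[0,0,0],-80],[[0,0,0],-87],[[0,0,0],-87]])

```text
time: 15.15
tool_pos: [560.9, 29.4, 156.8]
tcp_rot: [-179.9, -0.1, 140.1]
ft_force: [0.7, -0.6, 0.9]
finger_gap: 85.4
grip_force: 0.0
```

Emit:
step_arm(rows=[[[0,0,15],0],[[0,0,30],0],[[0,0,45],0],[[0,0,52],0],[[0,0,52],0],[[0,0,52],0]])

```text
time: 15.75
tool_pos: [561.8, 29.4, 106.1]
tcp_rot: [-180.0, -0.0, 140.0]
ft_force: [-0.1, -0.5, 0.6]
finger_gap: 85.6
grip_force: 0.0
```

Emit:
step_arm(rows=[[[0,0,0],0],[[0,0,0],0],[[0,0,0],0],[[0,0,0],0],[[0,0,0],0],[[0,0,0],0],[[0,0,0],0],[[0,0,0],0]], fingers=0.35)

```text
time: 16.55
tool_pos: [561.8, 29.4, 106.3]
tcp_rot: [-180.0, -0.0, 140.0]
ft_force: [-0.6, -0.3, -0.5]
finger_gap: 29.8
grip_force: 0.0
```

```bash
python3 g.py; python3 - <<'E'
from h import *
im=snapshot('wrist');cv2.imwrite('pics/w5.png',im)
E
```

```text
j6 [0. 0. 0. 0. 0.]
t 16.75 pos [561.78  29.39 106.26] yaw 140.00 F [-0.2  0.1 -0.2] T [ 0.006 -0.029  0.001] gap 29.9 | tz [ 0.009 -0.018  0.02   0.014 -0.023]
```

View pics/w5.png

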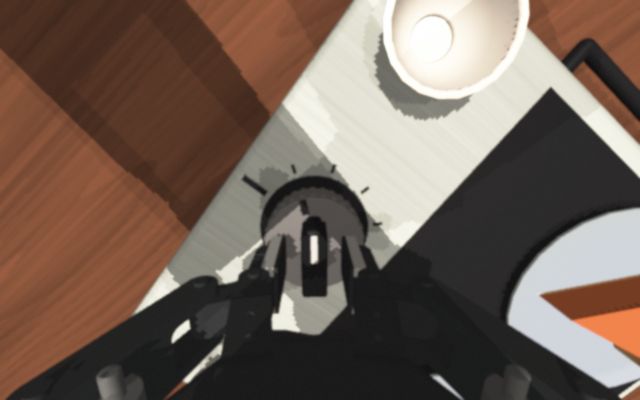

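The knob stands upright between the pads at about (315,258), nose up, with the index line up-left at (255,185). I'll close and turn anticlockwise.

Emit:
step_arm(rows=[[[0,0,0],0],[[0,0,0],0],[[0,0,0],0],[[0,0,0],0],[[0,0,0],0],[[0,0,0],0]], fingers=0.1, squeeze=20)

```text
time: 17.45
tool_pos: [562.0, 29.6, 106.4]
tcp_rot: [180.0, 0.0, 140.0]
ft_force: [1.4, 2.5, 0.9]
finger_gap: 12.3
grip_force: 25.5
```

```bash
python3 g.py
```

```text
j6 [-0.02 -0.02 -0.02 -0.02 -0.02]
t 17.65 pos [561.97  29.55 106.39] yaw 140.00 F [ 2.1  2.7 -0.1] T [ 0.478 -0.308 -0.035] gap 12.3 | tz [-0.03  -0.035 -0.028 -0.073 -0.009]
```

Emit:
step_arm(rows=[[[0,0,0],-5],[[0,0,0],-10],[[0,0,0],-15],[[0,0,0],-20],[[0,0,0],-25],[[0,0,0],-30],[[0,0,0],-35],[[0,0,0],-40],[[0,0,0],-45],[[0,0,0],-50],[[0,0,0],-52],[[0,0,0],-52]])

```text
time: 18.9
tool_pos: [561.9, 29.3, 106.4]
tcp_rot: [-180.0, 0.0, -168.0]
ft_force: [1.8, 1.9, 0.8]
finger_gap: 12.4
grip_force: 25.6
```

```bash
python3 g.py
```

```text
j6 [-0.735 -0.324 -0.088 -0.002  0.009]
t 19.10 pos [561.92  29.3  106.4 ] yaw -168.04 F [1.8 2.1 0.4] T [ 0.323 -0.349  0.003] gap 12.5 | tz [ 0.012 -0.015 -0.019 -0.014  0.051]
```

Emit:
step_arm(rows=[[[0,0,0],0],[[0,0,0],0],[[0,0,0],0],[[0,0,0],0],[[0,0,0],0],[[0,0,0],0],[[0,0,-15],0],[[0,0,-30],0],[[0,0,-50],0],[[0,0,-70],0],[[0,0,-70],0],[[0,0,-70],0]], fingers=0.6)

```text
time: 20.35
tool_pos: [562.6, 29.4, 177.9]
tcp_rot: [-180.0, 0.2, -168.0]
ft_force: [-0.1, 0.5, 0.0]
finger_gap: 51.1
grip_force: 0.0
```

```bash
python3 - <<'E'
from h import *
import json
c=get_calibration('wrist');json.dump({k:np.array(v).tolist() for k,v in c.items()},open('c4.json','w'))
im=snapshot('wrist');s=r.sense();print(s['time'],s['ft_force'],s['tcp_rot'],s['finger_gap'])
u,v=proj(c,[[562.3,29.2,87]])[0].astype(int);x0,y0=u-75,v-75;print(x0,y0)
cv2.imwrite('pics/w6c.png',cv2.convertScaleAbs(cv2.resize(im[y0:y0+140,x0:x0+150],None,fx=4,fy=4,interpolation=cv2.INTER_CUBIC),alpha=1.5))
E
```

```text
20.4 [-0.37380497  0.46218822 -0.5654546 ] [-1.79990625e+02  3.62712202e-02 -1.67999576e+02] 51.50754363990168
238 131
```

View pics/w6c.png

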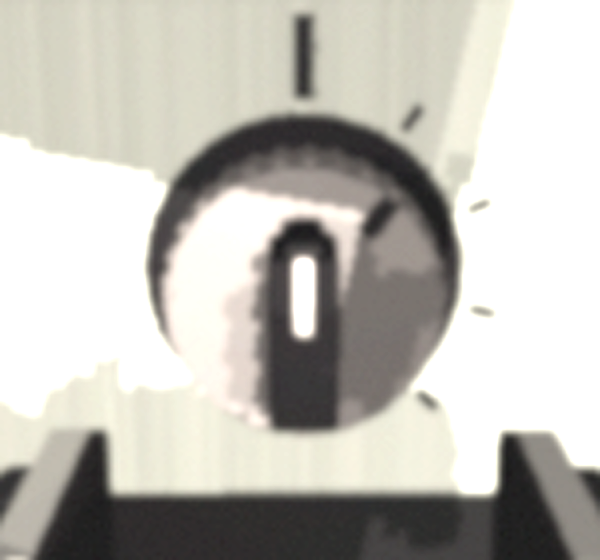

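The knob line and index line are both at x≈304, so they are aligned. The ring pointer is at (368,232)–(393,203). One last check of the ring angle.

```bash
python3 - <<'E'
from h import *
import json
c=json.load(open('c4.json'))
P=lambda L,z: onz(c,[[x/4+237.6,y/4+130.6] for x,y in L],z)[:,:2]
an=lambda q:np.degrees(np.arctan2(*(q[0]-q[1])[::-1]))%360
k=P([(303.5,340),(303.5,258)],113);print('knob',k,(an(k)+180)%360)
i=P([(304,15),(304,98)],60);print('index',i,an(i))
q=P([(393,203),(368,232)],88);print('ptr',q,an(q))
f=P([(165,290),(443,290)],87).mean(0);f2=P([(304,168),(304,430)],87).mean(0);print(f,f2)
for ax in([562.3,29.2],f2): print(an(np.array([q.mean(0),ax])))
E
```

```text
knob [[560.93403885  28.95708941]
 [545.88168924  25.75414544]] 192.01263058273528
index [[507.15768549  17.58002017]
 [524.36681783  21.24399022]] 192.01928991443418
ptr [[537.64016333  42.07731836]
 [544.41421214  38.5570656 ]] 152.5405680457083
[559.13607351  28.65087702] [561.89973654  29.24554303]
152.40838875883082
152.0567019536335
```

```bash
python3 -c "
from bench import r
print(r.hand_in())"
```

```text
the job is handed in; nothing more can be done
None
```

The job is handed in, with no verdict shown: by torque the heat ring is at its stop (about 0.33 N m, under the 0.5 limit), the timer nose measures in line with the index line (both at 192.0°), the gripper is clear, and the pies and dishes were not re-measured at the end.

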